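# Put the eyeshadow palette away in the carousel

### The arm

A 6-joint arm with a two-finger parallel gripper is mounted at the origin on the work surface. World frame = base frame: x ahead of the robot, y to its left, z up, the work surface at z = 0. Lengths are in mm, angles in rad, forces in N, time in s.
With the tool pointing down it reaches from about 350 to 875 mm from the base axis. Payload 4.2 kg.
Tool frame: the origin (TCP) lies midway between the tips of the shut fingers; the grasp point (between the pads) lies 19 mm behind it (arm.tcp_to_grasp is the distance from the TCP to the grasp point, in mm); z points along the fingers, y is the line along which they close (so a half turn about z gives the same grasp; the last joint's range is limited). The gripper opens to 85 mm and grips with 20 to 120 N. Pads are 22 mm wide; open, the fingers measure 114 mm over their backs; the gripper's body (76 mm by 85 mm) begins 54 mm behind the grasp point. The pads swing forward as they close: fully open they stand 13 mm farther back than shut.
Start: joints at [-0.901, 0.385, 0.008, 0, -1.194, -0.259], TCP at [249.602, -572.973, 231.312] pointing down, gripper open.
Joint ranges: [-3.14, 3.14], [-1.21, 2.06], [-1.07, 1.41], [-3.16, 2.05], [-2.99, -0.16], [-3.1, 3.1]. Speed limits (rad/s): [2.79, 2.79, 3.14, 3.14, 3.14, 3.14].

### API

Orientations are given as a unit quaternion [x, y, z, w].
In Python, from bench import arm, get_image gives the robot as it stands.
- The arm moves only by the tool drive_tool, never from a script. Its argument "deltas" is a list of rows, each a list of 2 entries, a list of its own where there are three numbers: the shift along the tool's x, y, z in cm, then the turn, a rotation vector about the tool's x, y, z in degrees. In form: [[[x, y, z], [ax, ay, az]], ...]. A call has 1 to 12 rows; each row shifts and turns the commanded pose from where the row before left it, along the tool's axes as they then stand; what a row does not reach is not made up. A row lasts 1/10 s, in which the tool goes at most 50 mm and 8.59 degrees, less where a joint would pass 70% of its speed; a pose out of reach is approached as far as the arm can. A call with a gripper value outside its range is refused whole. "claw" is the finger opening in cm, from 0 to 8.54, set as the call begins (left out, the last holds). The fingers move at their own pace and stop on an object; the grip force is fixed at half the most. Time passes only in rows, so rows that do not move let the fingers close. It gives the time, the measured TCP pose, the force, the opening and the grip force at its end, in the units of the state.
- arm.read_state(): the state, without advancing time (a new reading comes with each control period).
- get_image(name): name is "scene" or "top"; returns a dict with "img" (480x640x3 uint8, red, green, blue), "fx", "fy", "cx", "cy" (pixels), "eye" and "orientation" of the camera in the world. Camera axes: x right, y down, z forward; pixel columns grow to the right and rows downward; lengths in mm; the calibration is good to about 2 mm. A picture is of the moment at which its call begins. There is no depth.
- arm.job_done(): hands the job in; it is judged then, once.
The state is a dict: "clock": time; "joints": joint angles; "joint_vel": joint speeds; "joint_efforts": joint torques, N m; "position": TCP position; "ee_rot": TCP orientation; "contact_force": force on the tool from outside, world axes, zero at the start; "wrist_torque": the same for the moment, N m; "gripper_width": finger opening in mm; "grasp_force": force on a finger pad.
Only numpy, scipy, OpenCV 4.12 (cv2) and the standard library are available. Lean on these libraries where they do the work, as an engineer would, in place of code of your own. Each camera call takes 0.05 s, during which the arm holds its last target. There are 200 camera calls.

### The job

Turn the clear make-up carousel by its brass post until the empty flat bay at the bottom squarely faces you (the robot side of the vanity), then slide the eyeshadow palette flat across the glass into that bay until it is fully home against the back stop. Leave the bay facing you with the palette in it, and leave the other things on the vanity where they are.

Things in the scene. Friction and masses are not known exactly. Their poses are not given: they have to be found in the camera images.
- carousel: turning part of a clear acrylic make-up carousel, stiff to turn (0.15 N m), upright axis. Origin on the axis at table height; its x axis points INTO the bay (mouth on its -x side), so the bay faces the robot when this x is world +x. It starts turned 20 to 75 degrees anticlockwise from above (bay looking to the robot's right). Lower tier: a disc of radius 125 mm, 22 to 26 mm high
- bay_stop (a point): foot of the bay's back stop, on the bay's centre line: x = -15, y = 0 mm in the carousel's frame. The bay is a tunnel with the glass as floor: blue walls 97 mm apart (y = -48.5 to 48.5), 22 mm high inside, straight out to x = -110 mm, then cheeks flaring 30 degrees outward to x = -130, y = +-63 mm
- tower_top (a point): centre of the middle tier's top, on the axis, 78 mm up: a disc of radius 58 mm. On it a cup (radius 27 mm) with four eyeliner pens reaches 215 mm. Two lipsticks 86 mm high stand on the lower tier at x = 81, y = +-44 mm in the carousel's frame
- post (a point): centre of the top of the brass turning post on the carousel's lower tier: an upright cylinder, 22 mm diameter, from height 26 mm (roof) to 62 mm; it lies at x = -67.5, y = 80.4 mm in the carousel's frame
- mouth (a point): point at table height on the bay's centre line at the roof's edge: x = -125, y = 0 mm in the carousel's frame
- palette: closed pink eyeshadow palette with eight coloured pans showing, a flat slab 120 mm (its x) by 92 mm (its y) by 15 mm, lying flat on the glass, about 0.18 kg; origin at the centre of its underside. Too wide to grasp. It goes into the bay long way first; when fully home its origin is at x = -75 mm in the carousel's frame, with 10 mm of it standing out of the roof's edge
- front (a point): fixed unmarked reference point on the glass 450 mm straight ahead of the robot; its x axis points straight ahead from the robot
- trinket_tray: green ceramic tray, 110 x 150 x 18 mm high, origin under its centre (bystander)
- dropper_bottle: closed amber dropper bottle, 38 mm diameter, 110 mm high, origin under its centre (bystander)
- cream_jar: white jar with brass lid, 62 mm diameter, 50 mm high, origin under its centre (bystander)
- polish_bottle: nail polish bottle, 34 x 34 x 76 mm high, origin under its centre (bystander)
- cuticle_pusher: steel cuticle pusher lying flat, 132 mm long along its x, 11 mm wide, 6 mm high (bystander)
- compact: round dark compact, 72 mm diameter, 15 mm high, origin under its centre (bystander)
Things that resemble listed ones, but are neither listed nor needed, are in the scene too. There is more than one size of the palette; the job needs the middle-sized.

How it is judged:
By the outcome, as a careful person would: the job done as asked, in the order asked, and still so for the second after the job is handed in, with the robot touching nothing.
It also fails if it takes over 64 s, if anything falls off the work surface, if the arm or the gripper's body presses on something with over 40 N, if the wrist force passes 120 N, or if a joint passes its speed limit or range.

## Working session

There is one attempt and no reset: what is moved stays moved. The work goes in short steps, Python scripts to look and compute and a tool call to move; the robot and the scene stay as the last step left them, time stands still between calls to the robot, and variables do not carry over. Pictures are saved under pics/ and viewed, at most 13 in all, crops included, and the job is handed in when it is done.

Besides the shell and the picture viewer there is one more tool, called in YAML: its name, and indented under it one key for each argument. drive_tool: Moves the arm, as the interface text tells. Its arguments: {"type":"object","properties":{"deltas":{"type":"array"},"claw":{"type":"number"}},"required":["deltas"]}

```bash
mkdir -p pics; cat > h.py <<'E'
import numpy as np, cv2
from scipy.spatial.transform import Rotation as R
from bench import arm, get_image
def snap(n,f=None):
    d=get_image(n)
    if f: cv2.imwrite('pics/'+f,d['img'][:,:,::-1])
    return d
def ray(d,u,v,z=0):
    r=R.from_quat(d['orientation']).apply([(u-d['cx'])/d['fx'],(v-d['cy'])/d['fy'],1])
    e=np.array(d['eye']); return (e+r*(z-e[2])/r[2]).round(1)
def proj(d,p):
    c=R.from_quat(d['orientation']).inv().apply(np.array(p,float)-d['eye'])
    return c[0]/c[2]*d['fx']+d['cx'],c[1]/c[2]*d['fy']+d['cy']
E
python3 - <<'E'
from h import *
for n in('top','scene'):
    d=snap(n,n+'1.png'); print(n,d['fx'],d['cx'],d['cy'],d['eye'],R.from_quat(d['orientation']).as_matrix().round(3).tolist())
s=arm.read_state();print(s['position'],s['ee_rot'],R.from_quat(s['ee_rot']).as_matrix().round(3).tolist(),s['clock'],s['gripper_width'])
E
```

```text
top 433.6466518178711 319.83525658210556 242.64962683641795 [ 420.47086503    5.1739078  1161.29674315] [[0.02, -0.993, 0.117], [-1.0, -0.02, -0.002], [0.005, -0.117, -0.993]]
scene 611.8230455062352 324.445021364672 239.44107427542113 [1060.82030941 -403.58799431 1147.92728933] [[0.604, 0.685, -0.406], [0.797, -0.519, 0.309], [0.001, -0.511, -0.86]]
[ 249.39423078 -572.51269205  230.32992796] [-2.03883915e-01  9.78994564e-01  9.63908481e-04 -2.52837291e-04] [[-0.917, -0.399, -0.001], [-0.399, 0.917, 0.002], [0.0, 0.002, -1.0]] 0.1 85.5315832539652
```

View pics/top1.png

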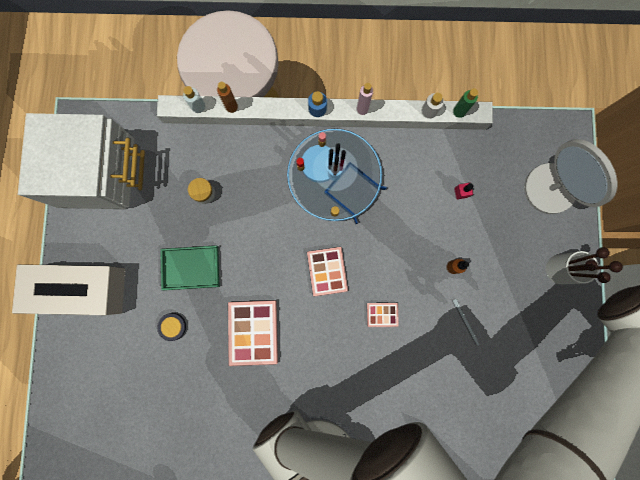

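View pics/scene1.png

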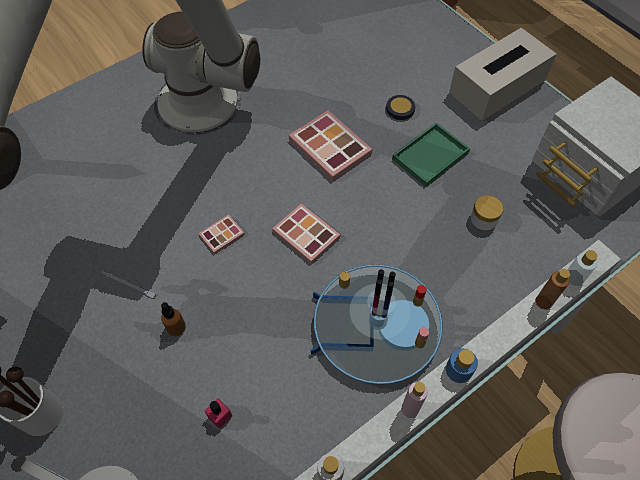

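Top view: carousel ring centred about (335,174), brass post at (335,211), blue bay mouth at lower right (370,205), and middle-sized palette at (327,271). The scene view shows the post at (344,279) and the palette at (306,233).

```bash
cat >> h.py <<'E'
def blob(d,lo,hi,box):
    x0,y0,x1,y1=box; hsv=cv2.cvtColor(d['img'],cv2.COLOR_RGB2HSV)
    m=np.zeros(hsv.shape[:2],np.uint8); m[y0:y1,x0:x1]=cv2.inRange(hsv,lo,hi)[y0:y1,x0:x1]
    return m
def big(m):
    return max(cv2.findContours(m,cv2.RETR_EXTERNAL,cv2.CHAIN_APPROX_NONE)[0],key=cv2.contourArea)
def onplane(d,pts,z): return np.array([ray(d,u,v,z)[:2] for u,v in pts],np.float32)
def rect(d,c,z):
    (cx,cy),(w,h),a=cv2.minAreaRect(onplane(d,c[:,0],z)); 
    if w<h: w,h,a=h,w,a+90
    return np.round([cx,cy,w,h,(a+90)%180-90],1)
def post(d,box):
    m=blob(d,(12,90,90),(28,255,255),box); c=big(m); (u,v),r=cv2.minEnclosingCircle(c)
    return ray(d,u,v,62),r
def pal(d,box):
    m=blob(d,(0,15,120),(180,255,255),box); m|=blob(d,(0,60,40),(30,255,255),box)
    m=cv2.morphologyEx(m,cv2.MORPH_CLOSE,np.ones((7,7))); return rect(d,big(m),15)
E
python3 - <<'E'
from h import *
t=snap('top');s=snap('scene')
print('post',post(t,(325,203,346,219)),post(s,(335,268,353,292)))
print('pal',pal(t,(300,240,355,300)),pal(s,(266,198,347,268)))
# ring: blue outline, fit ellipse -> circle on z=26
for n,d,b in(('t',t,(280,122,392,228)),('s',s,(305,258,450,390))):
    m=blob(d,(95,60,60),(112,255,255),b); c=cv2.convexHull(np.argwhere(m)[:,::-1].astype(np.int32))
    p=onplane(d,c[:,0],26)
    (a,bb),r=cv2.minEnclosingCircle(p); print(n,a,bb,r)
    m2=blob(d,(100,110,30),(120,255,140),b); cv2.imwrite(f'pics/m{n}.png',m2)
# crop for hand inspection
c=np.hstack([cv2.resize(t['img'][120:230,278:398],(480,440),interpolation=2),cv2.resize(s['img'][255:395,300:400],(314,440),interpolation=2)])
cv2.imwrite('pics/crop1.png',c[:,:,::-1])
for p in [(325,203),(335,211)]: print(t['img'][p[1],p[0]])
E
```

```text
post (array([635.5, -34. ,  62. ]), 4.32382345199585) (array([638.8, -32.8,  62. ]), 5.050112247467041)
pal [487.3 -20.3 142.  115.    7.2] [487.4 -16.  126.3 102.7   9.6]
t 736.025634765625 -38.75803756713867 136.2818145751953
s 763.7999877929688 -44.05000305175781 156.26414489746094
[ 99 105 110]
[189 149  65]
```

View pics/crop1.png

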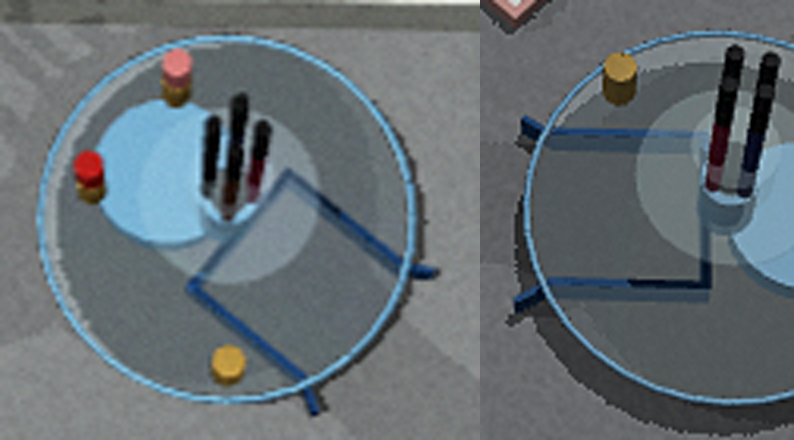

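The crop shows the ring at top-crop columns 38–416, rows 35–403 (ring centre ≈ pixel (334.8,174.8)), the post cap at (228,364) → (335,211), and the bay looking to the lower right.

```bash
cat >> h.py <<'E'
def ring(d,box,z=26):
    m=blob(d,(90,50,150),(115,255,255),box)
    c=cv2.convexHull(np.argwhere(m)[:,::-1].astype(np.int32))
    (a,b),(w,h),_=cv2.fitEllipse(onplane(d,c[:,0],z)); return np.round([a,b,w/2,h/2],1)
def pal(d,box,z=15):
    m=blob(d,(0,45,150),(15,150,255),box)|blob(d,(165,45,150),(180,150,255),box)
    cs=cv2.findContours(m,cv2.RETR_EXTERNAL,cv2.CHAIN_APPROX_NONE)[0]
    c=np.vstack([q for q in cs if len(q)>8]); return rect(d,c,z)
E
python3 - <<'E'
from h import *
t=snap('top');s=snap('scene')
print(ring(t,(280,122,392,228)),ring(s,(305,258,450,390)))
print('pal',pal(t,(300,240,355,300)),pal(s,(266,198,347,268)))
print('c',ray(t,334.8,174.8,26),ray(t,335,211,62),'scene post top',ray(s,300+139/3.14,255+62/3.14,62))
# corners by eye of bay in top crop: stop corners, mouth tips
for u,v in[(290,172),(190,288),(436,272),(316,412)]: print(ray(t,278+u/4,120+v/4,22))
for n,(u,v) in dict(jar=(201,189),drop=(458,265),polish=(465,190),tray=(190,268)).items(): print(n,ray(t,u,v,20))
for d,b in((t,(300,240,355,300)),(s,(266,198,347,268))):
    x0,y0,x1,y1=b; cv2.imwrite('pics/_.png',d['img'][y0:y1,x0:x1])
    hsv=cv2.cvtColor(d['img'],cv2.COLOR_RGB2HSV); print(hsv[(y0+y1)//2,x0:x1:2].tolist())
E
```

```text
[742.1 -31.8 126.5 126.8] [742.5 -28.8 125.6 126. ]
pal [481.  -17.1 119.   91.5   9.4] [483.6 -15.3 117.4  89.5   9.5]
c [739.  -33.9  26. ] [633.3 -34.7  62. ] scene post top [636.9 -30.7  62. ]
[773.8 -76.   22. ]
[692.3  -9.8  22. ]
[ 706.7 -174.9   22. ]
[609.8 -95.2  22. ]
jar [694.1 324.7  20. ]
drop [ 503.4 -362.9   20. ]
polish [ 706.  -385.4   20. ]
tray [481.5 342.6  20. ]
[[90, 4, 144], [100, 6, 135], [105, 4, 141], [98, 9, 120], [83, 17, 121], [5, 80, 143], [19, 12, 238], [14, 46, 196], [12, 106, 163], [12, 110, 158], [13, 120, 157], [13, 122, 155], [13, 57, 193], [30, 12, 231], [30, 5, 240], [40, 3, 239], [50, 3, 242], [60, 4, 244], [34, 8, 238], [15, 34, 233], [24, 11, 236], [9, 53, 230], [4, 77, 155], [90, 8, 122], [110, 6, 133], [80, 6, 129], [100, 6, 128], [83, 8, 128]]
[[105, 14, 111], [108, 12, 105], [100, 7, 109], [100, 15, 51], [160, 13, 59], [1, 76, 74], [5, 76, 137], [4, 72, 177], [4, 57, 179], [36, 6, 206], [30, 5, 206], [8, 63, 178], [7, 115, 159], [7, 112, 160], [7, 109, 162], [7, 112, 161], [7, 110, 162], [7, 119, 158], [30, 2, 161], [30, 3, 199], [11, 74, 186], [40, 4, 203], [20, 5, 158], [12, 103, 116], [12, 91, 123], [12, 98, 120], [15, 33, 169], [40, 4, 212], [3, 123, 60], [4, 87, 73], [5, 87, 76], [2, 85, 75], [2, 108, 64], [17, 10, 173], [78, 6, 209], [3, 76, 179], [4, 76, 189], [105, 22, 94], [113, 10, 106], [107, 16, 112], [105, 14, 111]]
```

drive_tool:
  deltas:
    - [[0,0,0],[0,0,7.8]]
    - [[0,0,0],[0,0,7.8]]
    - [[0,0,0],[0,0,7.9]]
    - [[-2,2.7,0],[0,0,0]]
    - [[-2,2.7,0],[0,0,0]]
    - [[-2,2.7,0],[0,0,0]]
    - [[-2,2.7,0],[0,0,0]]
    - [[-2,2.7,0],[0,0,0]]
    - [[-2,2.7,0],[0,0,0]]
    - [[-2,2.7,0],[0,0,0]]
    - [[-2,2.7,0],[0,0,0]]
    - [[-2,2.7,0],[0,0,0]]
  claw: 7

```text
clock: 1.5
position: [430.1, -328.6, 231.4]
ee_rot: [-0.0, 1.0, -0.0, 0.0]
contact_force: [0.6, -1.5, 0.4]
gripper_width: 70.0
grasp_force: 0.0
```

drive_tool:
  deltas:
    - [[-2,2.7,0],[0,0,0]]
    - [[-2,2.7,0],[0,0,0]]
    - [[-2,2.7,0],[0,0,0]]
    - [[-2,2.7,0],[0,0,0]]
    - [[-2,2.7,0],[0,0,0]]
    - [[-2,2.7,0],[0,0,0]]
    - [[-2,2.7,0],[0,0,0]]
    - [[-2,2.7,0],[0,0,0]]
    - [[-2,2.7,0],[0,0,0]]
    - [[-1,2.7,0],[0,0,0]]
    - [[0,0,0],[0,0,0]]

```text
clock: 2.6
position: [620.4, -56.9, 230.6]
ee_rot: [-0.002, 1.0, 0.0, -0.0]
contact_force: [-0.1, -0.3, -0.5]
gripper_width: 69.9
grasp_force: 0.0
```

drive_tool:
  deltas:
    - [[-1.6,2.5,0],[0,0,0]]
    - [[0,0,3],[0,0,0]]
    - [[0,0,4],[0,0,0]]
    - [[0,0,4],[0,0,0]]
    - [[0,0,3],[0,0,0]]
    - [[0,0,2],[0,0,0]]
    - [[0,0,0],[0,0,0]]

```text
clock: 3.3
position: [632.5, -35.7, 67.8]
ee_rot: [0.0, 1.0, -0.0, -0.004]
contact_force: [-0.1, 0.2, 0.1]
gripper_width: 70.0
grasp_force: 0.0
```

```bash
python3 - <<'E'
from h import *
s=snap('scene');t=snap('top')
c=np.hstack([cv2.resize(t['img'][130:240,268:388],(436,400),interpolation=2),cv2.resize(s['img'][190:330,270:390],(343,400),interpolation=2)])
cv2.imwrite('pics/c2.png',c[:,:,::-1]); print(arm.read_state()['position'])
E
```

```text
[635.5155503  -35.31095891  71.82967968]
```

View pics/c2.png

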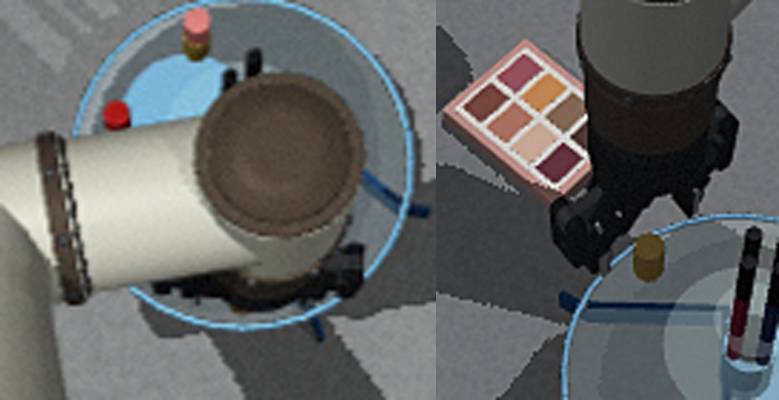

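The crop shows the open fingers straddling the post (scene crop (648,258)) and clear of the tower; the palette is untouched.

drive_tool:
  deltas:
    - [[0,0,2],[0,0,0]]
    - [[0,0,1.8],[0,0,0]]
    - [[0,0,0],[0,0,0]]

```text
clock: 3.7
position: [634.6, -35.0, 33.0]
ee_rot: [-0.0, 1.0, -0.0, -0.001]
contact_force: [0.1, -0.4, 0.1]
gripper_width: 70.0
grasp_force: 0.0
```

drive_tool:
  deltas:
    - [[0,0,0],[0,0,0]]
    - [[0,0,0],[0,0,0]]
    - [[0,0,0],[0,0,0]]
    - [[0,0,0],[0,0,0]]
    - [[0,0,0],[0,0,0]]
    - [[0,0,0],[0,0,0]]
    - [[0,0,0],[0,0,0]]
    - [[0,0,0],[0,0,0]]
  claw: 1.5

```text
clock: 4.5
position: [636.2, -34.5, 35.1]
ee_rot: [-0.001, 1.0, 0.0, 0.001]
contact_force: [-1.0, 1.4, 5.5]
gripper_width: 19.9
grasp_force: 58.7
```

drive_tool:
  deltas:
    - [[-0.007,0.958,0],[0,0,5.15]]
    - [[-0.007,0.958,0],[0,0,5.15]]
    - [[-0.007,0.958,0],[0,0,5.15]]
    - [[-0.007,0.958,0],[0,0,5.15]]
    - [[-0.007,0.958,0],[0,0,5.15]]
    - [[-0.007,0.958,0],[0,0,5.15]]
    - [[-0.007,0.958,0],[0,0,5.15]]
    - [[-0.007,0.958,0],[0,0,5.15]]
    - [[-0.007,0.958,0],[0,0,5.15]]
    - [[-0.007,0.958,0],[0,0,5.15]]
    - [[0,0,0],[0,0,0]]
    - [[0,0,0],[0,0,0]]

```text
clock: 5.7
position: [673.0, 51.1, 35.1]
ee_rot: [0.434, 0.901, 0.001, 0.001]
contact_force: [-2.4, 2.2, 7.2]
gripper_width: 20.9
grasp_force: 59.0
```

```bash
python3 - <<'E'
from h import *
s=snap('scene');t=snap('top')
c=np.hstack([cv2.resize(t['img'][120:240,278:398],(400,400),interpolation=2),cv2.resize(s['img'][240:400,290:450],(400,400),interpolation=2)])
cv2.imwrite('pics/c3.png',c[:,:,::-1]); st=arm.read_state();print(st['position'],st['contact_force'],R.from_quat(st['ee_rot']).as_matrix()[:2,1])
E
```

```text
[672.90247162  51.095004    35.07955739] [-1.57651537  2.34097769  6.105435  ] [0.781975   0.62330647]
```

View pics/c3.png

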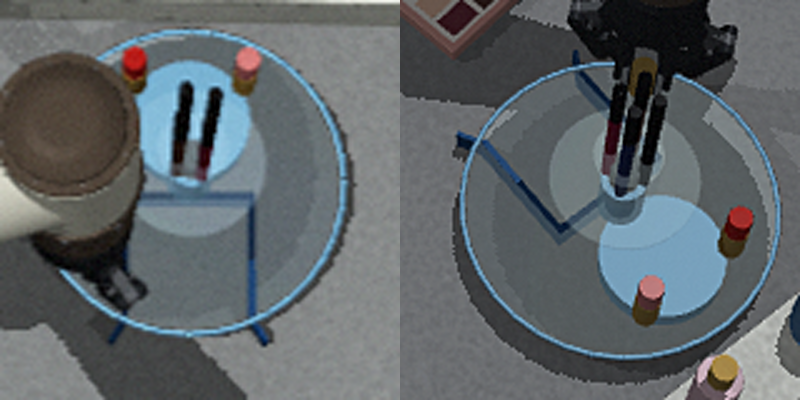

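The crops show the bay squared toward the robot (walls vertical in the top crop, mouth at the bottom, cheeks at (118,335) and (262,335)). Release and retreat.

drive_tool:
  deltas:
    - [[0,0,0],[0,0,0]]
    - [[0,0,0],[0,0,0]]
    - [[0,0,0],[0,0,0]]
    - [[0,0,0],[0,0,0]]
    - [[0,0,0],[0,0,0]]
    - [[0,0,-2],[0,0,0]]
    - [[0,0,-3],[0,0,0]]
    - [[0,0,-3],[0,0,0]]
    - [[0,0,-4],[0,0,0]]
  claw: 6

```text
clock: 6.7
position: [671.2, 49.9, 152.7]
ee_rot: [0.434, 0.901, -0.001, -0.002]
contact_force: [1.0, -0.2, 0.4]
gripper_width: 59.9
grasp_force: 0.0
```

drive_tool:
  deltas:
    - [[0,0,0],[0,0,7.7]]
    - [[0,0,0],[0,0,7.7]]
    - [[0,0,0],[0,0,7.7]]
    - [[0,0,0],[0,0,7.7]]
    - [[0,0,0],[0,0,7.7]]
    - [[1.6,-3.2,0],[0,0,0]]
    - [[1.6,-3.2,0],[0,0,0]]
    - [[1.6,-3.2,0],[0,0,0]]
    - [[1.6,-3.2,0],[0,0,0]]
    - [[1.6,-3.2,0],[0,0,0]]
    - [[1.6,-3.2,0],[0,0,0]]
    - [[0,0,0],[0,0,0]]

```text
clock: 7.9
position: [475.4, 16.7, 148.4]
ee_rot: [0.637, 0.766, 0.058, -0.063]
contact_force: [0.0, 0.1, 1.0]
gripper_width: 60.1
grasp_force: 0.0
```

```bash
cat >> h.py <<'E'
def bay(d,box):
    # dark blue wall pixels -> world at roof height, outer lines fitted per side
    m=blob(d,(100,100,20),(125,255,170),box); p=onplane(d,np.argwhere(m)[:,::-1],20); return p
E
python3 - <<'E'
from h import *
s=snap('scene');t=snap('top')
c=np.hstack([cv2.resize(t['img'][130:310,270:410],(435,560),interpolation=2),cv2.resize(s['img'][190:400,260:450],(360,398),interpolation=2)[:0].reshape(0,360,3) if 0 else cv2.copyMakeBorder(cv2.resize(s['img'][190:400,260:450],(360,398),interpolation=2),0,162,0,0,0)])
cv2.imwrite('pics/c4.png',c[:,:,::-1]); st=arm.read_state();print(st['position'],R.from_quat(st['ee_rot']).as_matrix()[:2,1],st['gripper_width'])
print('ring',ring(t,(280,122,392,228)),ring(s,(305,258,450,390)))
print('pal',pal(t,(300,240,355,300)),pal(s,(266,198,347,268)))
print('post',post(t,(295,185,325,212)),post(s,(375,255,410,290)))
for d,b in((t,(290,170,380,235)),(s,(305,255,450,350))):
    p=bay(d,b)
    for lo,hi in((-100,-60),(0,40)):
        q=p[(p[:,1]>lo)&(p[:,1]<hi)&(p[:,0]>630)&(p[:,0]<715)]
        if len(q)>10:
            k=np.polyfit(q[:,0],q[:,1],1); print(len(q),'ang',np.degrees(k[0]),'y@680',np.polyval(k,680),q[:,1].std())
E
```

```text
[479.49645273  16.78319302 148.82893196] [0.98341806 0.18092805] 60.09014548767471
ring [742.  -31.9 126.5 126.8] [742.6 -28.9 125.7 126.2]
pal [432.5 -25.2  92.1  26.5 -87.1] [483.6 -15.  117.5  89.    9.4]
post (array([669.7,  47.3,  62. ]), 4.743516445159912) (array([675.3,  48.8,  62. ]), 5.187976837158203)
83 ang 2.0176116018272414 y@680 -83.90972105980163 2.761471
87 ang -0.40890214925970525 y@680 18.1911140142724 2.6520858
125 ang 3.4744122429591373 y@680 -80.55238425154977 3.8711226
86 ang -13.217256382179905 y@680 15.464480227312748 8.535181
```

View pics/c4.png

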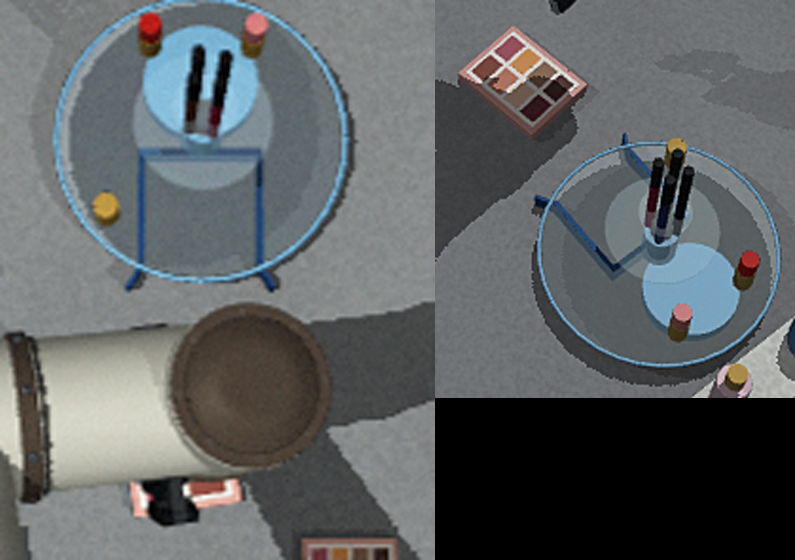

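The top crop shows the bay nearly square (stop line at row 152, cheek tips (130,286) and (273,287)), the arm hiding the palette; the scene crop shows the palette untouched. The tool is slightly tilted, so a joint limit was met; check.

```bash
python3 - <<'E'
from h import *
st=arm.read_state();print(np.round(st['joints'],3),R.from_quat(st['ee_rot']).as_matrix().round(3).tolist(),st['clock'])
ims=[snap('top') for _ in range(4)]; t=ims[0]; t['img']=np.mean([i['img'] for i in ims],0).astype(np.uint8)
m=blob(t,(100,100,20),(125,255,170),(290,165,380,235)); p=np.argwhere(m)[:,::-1]
w=onplane(t,p,20)
q=w[(w[:,1]>-70)&(w[:,1]<5)&(w[:,0]>715)&(w[:,0]<750)]
k=np.polyfit(q[:,1],q[:,0],1);print('stop slope deg',-np.degrees(k[0]),len(q),np.polyval(k,-31),q[:,0].std())
for lo,hi in((-110,-70),(5,60)):
    q=w[(w[:,1]>lo)&(w[:,1]<hi)]
    # row-wise mean y by x bin
    for a in range(600,740,15):
        r=q[(q[:,0]>=a)&(q[:,0]<a+15)]
        if len(r): print(a,r[:,1].min(),r[:,1].max(),r[:,1].mean().round(1),len(r))
E
```

```text
[ 0.258  0.237 -0.369 -0.209 -0.949 -3.096] [[-0.18, 0.983, -0.019], [0.969, 0.181, 0.169], [0.17, 0.012, -0.985]] 8.0
stop slope deg 0.7494044859011687 66 731.5080955489768 2.941887
600 -98.0 -92.6 -95.3 4
615 -95.3 -73.9 -88.2 18
630 -105.8 -81.7 -88.2 16
645 -87.0 -81.5 -84.2 18
660 -86.8 -81.3 -84.1 15
675 -86.7 -81.2 -83.9 18
690 -86.5 -81.0 -83.8 13
705 -83.7 -80.9 -82.7 9
720 -83.5 -72.6 -79.3 13
600 24.6 27.4 26.0 4
615 11.6 27.4 20.7 14
630 17.1 41.3 21.7 12
645 14.7 20.3 17.5 18
660 15.0 20.6 17.8 15
675 15.3 21.0 18.1 18
690 15.7 21.3 18.5 15
705 15.9 21.4 18.0 14
720 5.6 19.1 13.7 16
```

```bash
cat >> h.py <<'E'
def need(x,y,z,yaw):
    "yaw=angle of tool y in world deg; shift in the tool axes (cm) and rotvec (deg)"
    st=arm.read_state(); A=R.from_quat(st['ee_rot']); a=np.radians(yaw); ty=np.array([np.cos(a),np.sin(a),0]); tz=np.array([0,0,-1.])
    D=R.from_matrix(np.c_[np.cross(ty,tz),ty,tz]); d=(np.array([x,y,z])-st['position'])/10
    print('rotvec',np.degrees((A.inv()*D).as_rotvec()).round(2),'shift now',A.inv().apply(d).round(2),'shift after',D.inv().apply(d).round(2),np.round(st['position'],1),st['clock'])
E
python3 -c "
from h import *
need(480,90,150,179.9)"
```

```text
rotvec [  14.55   -0.39 -168.88] shift now [7.13 1.28 1.04] shift after [-7.32  0.05 -0.2 ] [480.4  16.8 148. ] 8.2
```

drive_tool:
  deltas:
    - [[0,0,0],[0.606,-0.016,-7.037]]
    - [[0,0,0],[0.606,-0.016,-7.037]]
    - [[0,0,0],[0.606,-0.016,-7.037]]
    - [[0,0,0],[0.606,-0.016,-7.037]]
    - [[0,0,0],[0.606,-0.016,-7.037]]
    - [[0,0,0],[0.606,-0.016,-7.037]]
    - [[0,0,0],[0.606,-0.016,-7.037]]
    - [[0,0,0],[0.606,-0.016,-7.037]]
    - [[0,0,0],[0.606,-0.016,-7.037]]
    - [[0,0,0],[0.606,-0.016,-7.037]]
    - [[0,0,0],[0.606,-0.016,-7.037]]
    - [[0,0,0],[0.606,-0.016,-7.037]]

```text
clock: 9.4
position: [480.2, 16.8, 147.7]
ee_rot: [-0.049, 0.997, 0.04, -0.042]
contact_force: [0.3, -0.4, -0.1]
gripper_width: 59.8
grasp_force: 0.0
```

drive_tool:
  deltas:
    - [[0,0,0],[0.606,-0.016,-7.037]]
    - [[0,0,0],[0.606,-0.016,-7.037]]
    - [[0,0,0],[0.606,-0.016,-7.037]]
    - [[0,0,0],[0.606,-0.016,-7.037]]
    - [[0,0,0],[0.606,-0.016,-7.037]]
    - [[0,0,0],[0.606,-0.016,-7.037]]
    - [[0,0,0],[0.606,-0.016,-7.037]]
    - [[0,0,0],[0.606,-0.016,-7.037]]
    - [[0,0,0],[0.606,-0.016,-7.037]]
    - [[0,0,0],[0.606,-0.016,-7.037]]
    - [[0,0,0],[0.606,-0.016,-7.037]]
    - [[0,0,0],[0.606,-0.016,-7.037]]

```text
clock: 10.6
position: [480.1, 16.9, 147.8]
ee_rot: [0.708, -0.706, -0.0, 0.0]
contact_force: [0.2, -0.7, -0.3]
gripper_width: 60.2
grasp_force: 0.0
```

```bash
python3 -c "
from h import *
need(482,70,60,180)"
```

```text
rotvec [ 0.02 -0.01  0.21] shift now [-5.31 -0.21  8.78] shift after [-5.31 -0.19  8.78] [480.1  16.9 147.8] 10.6
```

drive_tool:
  deltas:
    - [[-2.9,-0.1,0],[0,0,0.2]]
    - [[-2.9,-0.1,0],[0,0,0]]
    - [[0,0,3],[0,0,0]]
    - [[0,0,4],[0,0,0]]
    - [[0,0,3],[0,0,0]]
    - [[0,0,2.5],[0,0,0]]
    - [[0,0,1.5],[0,0,0]]
    - [[0,0,0.3],[0,0,0]]
    - [[0,0,0],[0,0,0]]
    - [[0,0,0],[0,0,0]]

```text
clock: 11.6
position: [482.5, 75.2, 5.8]
ee_rot: [-0.705, 0.709, -0.0, 0.001]
contact_force: [-0.8, -0.5, 0.6]
gripper_width: 60.1
grasp_force: 0.0
```

```bash
python3 - <<'E'
from h import *
need(482,27,2,180)
t=snap('top');s=snap('scene')
cv2.imwrite('pics/c5.png',np.hstack([cv2.resize(t['img'][220:320,260:360],(400,400),interpolation=2),cv2.resize(s['img'][160:280,250:370],(400,400),interpolation=2)])[:,:,::-1])
print('pal',pal(t,(300,240,355,300)),pal(s,(266,198,347,268)))
E
```

```text
rotvec [-0.06  0.04 -0.27] shift now [4.82 0.03 0.37] shift after [4.82 0.05 0.38] [482.5  75.2   5.8] 11.6
pal [455.3 -34.9  65.9  60.9 -81.6] [451.3 -38.3  71.1  57.6 -64.7]
```

View pics/c5.png

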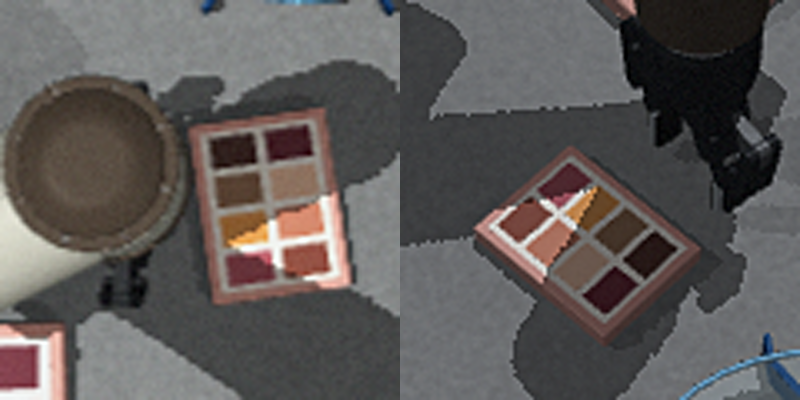

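The crops show the two fingers side by side in x, left of the palette (top crop: fingers column 125, palette centre (270,205)), clear of the large palette.

drive_tool:
  deltas:
    - [[0,0,0.3],[0,0,0]]
    - [[1,0,0],[0,0,0]]
    - [[0.8,0,0],[0,0,0]]
    - [[0.5,0,0],[0,0,0]]
    - [[0.4,0,0],[0,0,0]]
    - [[0.4,0,0],[0,0,0]]
    - [[0.4,0,0],[0,0,0]]
    - [[0.4,0,0],[0,0,0]]
    - [[0.4,0,0],[0,0,0]]
    - [[0,0,0],[0,0,0]]

```text
clock: 12.7
position: [481.1, 31.3, 2.1]
ee_rot: [-0.705, 0.709, 0.0, -0.0]
contact_force: [0.2, -0.5, -0.7]
gripper_width: 60.0
grasp_force: 0.0
```

```bash
cat >> h.py <<'E'
def pal2(d,box,z=15):
    "palette by saturation or white frame, any lighting: edges of the pink rim"
    m=blob(d,(0,55,50),(20,255,255),box)|blob(d,(160,55,50),(180,255,255),box)
    m=cv2.morphologyEx(m,cv2.MORPH_CLOSE,np.ones((5,5))); return rect(d,big(m),z)
E
python3 - <<'E'
from h import *
need(482,27,2,180)
t=snap('top');s=snap('scene')
print('pal',pal2(t,(305,235,365,302)),pal2(s,(255,190,347,280)))
E
```

```text
rotvec [ 0.06 -0.   -0.31] shift now [ 0.43 -0.1   0.01] shift after [ 0.43 -0.09  0.01] [481.1  31.3   2.1] 12.7
pal [489.6 -18.6 148.3 118.5   1.4] [480.8 -30.7 124.4  94.3   2.8]
```

drive_tool:
  deltas:
    - [[-2,0,0],[0,0,0]]
    - [[-3,0,-2],[0,0,0]]
    - [[-3,0,-3],[0,0,0]]
    - [[-2,0,-2],[0,0,0]]
    - [[0,0,0],[0,0,8.2]]
    - [[0,0,0],[0,0,8.2]]
    - [[0,0,0],[0,0,8.2]]
    - [[0,0,0],[0,0,8.2]]
    - [[0,0,0],[0,0,8.2]]
    - [[0,0,0],[0,0,8.2]]
    - [[0,0,0],[0,0,8.2]]
    - [[0,0,0],[0,0,8.2]]

```text
clock: 14.0
position: [481.5, 131.8, 72.0]
ee_rot: [-0.206, 0.978, 0.0, -0.0]
contact_force: [0.6, 0.4, -0.3]
gripper_width: 60.1
grasp_force: 0.0
```

drive_tool:
  deltas:
    - [[0,0,0],[0,0,8.2]]
    - [[0,0,0],[0,0,8.2]]
    - [[0,0,0],[0,0,7.7]]
    - [[0,0,0],[0,0,0]]

```text
clock: 14.4
position: [481.6, 131.8, 72.0]
ee_rot: [-0.0, 1.0, -0.0, -0.0]
contact_force: [0.3, -0.9, -0.4]
gripper_width: 59.8
grasp_force: 0.0
```

```bash
python3 - <<'E'
from h import *
need(395,-31,75,90)
t=snap('top');s=snap('scene')
print('pal',pal(t,(305,235,365,302)),pal(s,(255,190,347,280)))
print('pal2',pal2(t,(305,235,365,302)),pal2(s,(255,190,347,280)))
cv2.imwrite('pics/c6.png',np.hstack([cv2.resize(t['img'][160:310,270:400],(400,461),interpolation=2),cv2.resize(s['img'][170:308,240:360],(400,461),interpolation=2)])[:,:,::-1])
E
```

```text
rotvec [-0.01 -0.05  0.05] shift now [  8.67 -16.27  -0.29] shift after [  8.66 -16.28  -0.3 ] [481.6 131.8  72. ] 14.4
pal [473.6 -30.8 113.5  91.4   3. ] [477.9 -28.7 116.6  89.8   2.9]
pal2 [475.6 -30.9 119.6  93.2   2.6] [480.9 -30.7 124.2  94.3   2.8]
```

View pics/c6.png

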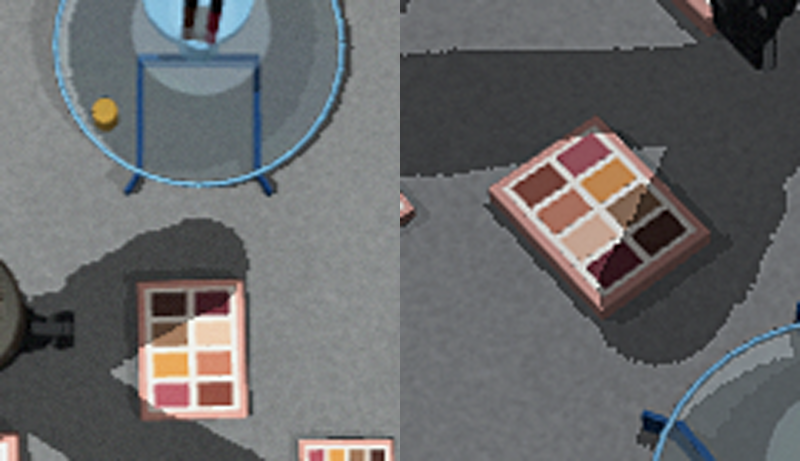

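The crops show the palette nearly square, centred on the bay (top crop (192,350)), tool at left.

drive_tool:
  deltas:
    - [[2.2,-4.1,0],[0,0,0]]
    - [[2.2,-4.1,0],[0,0,0]]
    - [[2.2,-4.1,0],[0,0,0]]
    - [[2.1,-4,0],[0,0,0]]
    - [[0,0,0],[0,0,0]]
    - [[0,0,3],[0,0,0]]
    - [[0,0,2.5],[0,0,0]]
    - [[0,0,1.5],[0,0,0]]
    - [[0,0,0],[0,0,0]]
    - [[0,0,0],[0,0,0]]

```text
clock: 15.5
position: [395.3, -30.9, 2.3]
ee_rot: [-0.001, 1.0, 0.0, -0.0]
contact_force: [0.2, -0.3, 0.1]
gripper_width: 59.9
grasp_force: 0.0
```

drive_tool:
  deltas:
    - [[-0.6,0,0],[0,0,0]]
    - [[-0.6,0,0],[0,0,0]]
    - [[-0.5,0,0],[0,0,0]]
    - [[-0.5,0,0],[0,0,0]]
    - [[-0.5,0,0],[0,0,0]]
    - [[-0.6,0,0],[0,0,0]]
    - [[-0.6,0,0],[0,0,0]]
    - [[-0.6,0,0],[0,0,0]]
    - [[-0.6,-0.05,0],[0,0,0]]
    - [[-0.6,-0.05,0],[0,0,0]]
    - [[-0.6,-0.05,0],[0,0,0]]
    - [[0,0,0],[0,0,0]]

```text
clock: 16.7
position: [459.5, -32.5, 2.2]
ee_rot: [-0.0, 1.0, 0.0, 0.001]
contact_force: [-0.3, -0.3, -0.7]
gripper_width: 60.0
grasp_force: 0.0
```

```bash
python3 - <<'E'
from h import *
t=snap('top');s=snap('scene')
print('pal',pal(t,(305,195,365,302)),pal(s,(255,190,400,290)))
print('pal2',pal2(t,(305,195,365,302)),pal2(s,(255,190,370,300)))
print(arm.read_state()['position'])
cv2.imwrite('pics/c7.png',np.hstack([cv2.resize(t['img'][160:310,270:400],(400,461),interpolation=2),cv2.resize(s['img'][190:328,260:380],(400,461),interpolation=2)])[:,:,::-1])
E
```

```text
pal [550.6 -35.3  90.9  75.  -88.8] [548.7 -33.   89.7  85.3 -90. ]
pal2 [500.9 -49.1 175.  116.4   1.2] [535.1 -35.  123.7  93.6   0. ]
[458.48109782 -32.58867409   2.13167837]
```

View pics/c7.png

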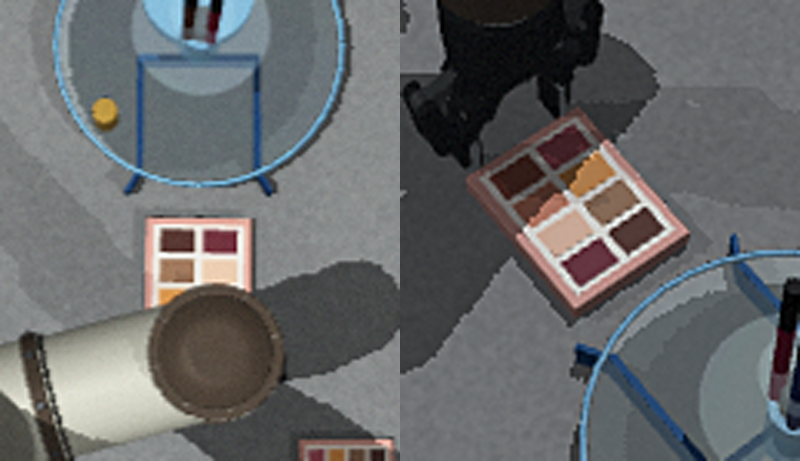

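The crops show the palette squared by the two fingers, front edge just short of the mouth (top crop row 218), about 2 mm right of the bay's centre line; steer slightly left and slide in.

drive_tool:
  deltas:
    - [[-0.5,0.06,0],[0,0,0]]
    - [[-0.5,0.06,0],[0,0,0]]
    - [[-0.5,0.06,0],[0,0,-0.3]]
    - [[-0.5,0.02,0],[0,0,-0.3]]
    - [[-0.5,0,0],[0,0,0]]
    - [[-0.5,0,0],[0,0,0]]
    - [[-0.5,0,0],[0,0,0]]
    - [[-0.5,0,0],[0,0,0]]
    - [[-0.5,0,0],[0,0,0]]
    - [[0,0,0],[0,0,0]]

```text
clock: 17.8
position: [504.2, -30.2, 2.2]
ee_rot: [-0.006, 1.0, 0.0, 0.001]
contact_force: [-0.7, 0.4, 0.8]
gripper_width: 60.1
grasp_force: 0.0
```

```bash
python3 - <<'E'
from h import *
t=snap('top');s=snap('scene')
print('ring',ring(t,(280,122,392,228)))
st=arm.read_state();print(st['position'],st['contact_force'])
w=onplane(t,np.argwhere(blob(t,(100,100,20),(125,255,170),(290,165,380,235)))[:,::-1],20)
q=w[(w[:,1]>-70)&(w[:,1]<5)&(w[:,0]>715)&(w[:,0]<750)]
print('stop slope deg',-np.degrees(np.polyfit(q[:,1],q[:,0],1)[0]))
cv2.imwrite('pics/c8.png',np.hstack([cv2.resize(t['img'][160:250,280:390],(400,327),interpolation=2),cv2.resize(s['img'][210:320,280:400],(400,367),interpolation=2)[:327]])[:,:,::-1])
E
```

```text
ring [742.  -32.  126.4 127. ]
[503.41012351 -30.26971616   2.17274172] [ 0.93956971 -0.19385131  0.27955278]
stop slope deg 1.12991126859456
```

View pics/c8.png

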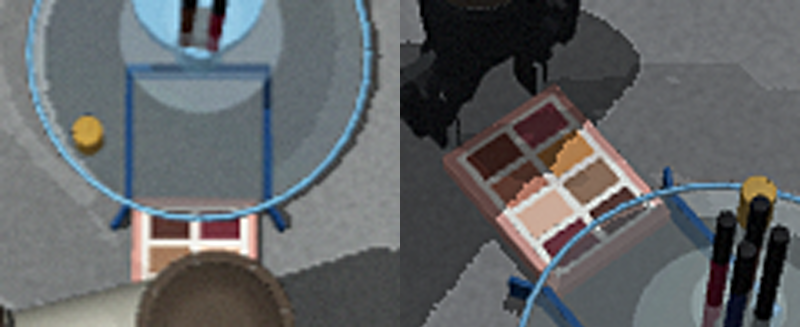

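The crops show the palette's front edge entering between the cheeks, about centred (top crop 133–258 between walls 131–268), without the carousel having turned.

drive_tool:
  deltas:
    - [[-0.5,-0.03,0],[0,0,0]]
    - [[-0.5,-0.02,0],[0,0,0]]
    - [[-0.6,0,0],[0,0,0]]
    - [[-0.6,0,0],[0,0,0]]
    - [[-0.6,0,0],[0,0,0]]
    - [[-0.6,0,0],[0,0,0]]
    - [[-0.6,0,0],[0,0,0]]
    - [[-0.6,0,0],[0,0,0]]
    - [[-0.6,0,0],[0,0,0]]
    - [[-0.6,0,0],[0,0,0]]
    - [[-0.6,0,0],[0,0,0]]
    - [[0,0,0],[0,0,0]]

```text
clock: 19.1
position: [568.4, -30.0, 2.2]
ee_rot: [-0.006, 1.0, 0.0, 0.001]
contact_force: [-0.0, 0.4, 0.1]
gripper_width: 60.0
grasp_force: 0.0
```

```bash
cat >> h.py <<'E'
def check(f=None):
    t=snap('top');s=snap('scene'); st=arm.read_state();print(np.round(st['position'],1),np.round(st['contact_force'],1),st['clock'])
    print('post',post(t,(290,185,325,215)),post(s,(375,255,410,290)))
    w=onplane(t,np.argwhere(blob(t,(100,100,20),(125,255,170),(290,165,380,235)))[:,::-1],20)
    q=w[(w[:,1]>-70)&(w[:,1]<5)&(w[:,0]>715)&(w[:,0]<750)]
    print('stop slope',-np.degrees(np.polyfit(q[:,1],q[:,0],1)[0]),len(q))
    for lo,hi in((-90,-75),(8,26)):
        q=w[(w[:,1]>lo)&(w[:,1]<hi)&(w[:,0]>640)&(w[:,0]<715)]; print('wall',np.degrees(np.polyfit(q[:,0],q[:,1],1)[0]),q[:,1].mean())
    if f: cv2.imwrite('pics/'+f,np.hstack([cv2.resize(t['img'][150:250,280:390],(400,364),interpolation=2),cv2.resize(s['img'][220:345,280:400],(400,417),interpolation=2)[:364]])[:,:,::-1])
E
python3 -c "
from h import *
check()"
```

```text
[567.4 -30.1   2.1] [ 0.1 -0.8  0.5] 19.2
post (array([671. ,  48.7,  62. ]), 4.472236156463623) (array([674.7,  50.1,  62. ]), 5.147915363311768)
stop slope 1.1322557648196205 64
wall 1.4483113669282397 -83.894875
wall -0.369446779539118 18.56
```

drive_tool:
  deltas:
    - [[-0.5,0,0],[0,0,0]]
    - [[-0.5,0,0],[0,0,0]]
    - [[-0.5,0,0],[0,0,0]]
    - [[-0.4,0,0],[0,0,0]]
    - [[-0.3,0,0],[0,0,0]]
    - [[-0.2,0,0],[0,0,0]]
    - [[0,0,0],[0,0,0]]

```text
clock: 19.9
position: [591.4, -29.9, 2.1]
ee_rot: [-0.005, 1.0, 0.0, 0.0]
contact_force: [1.0, 0.5, 0.2]
gripper_width: 59.8
grasp_force: 0.0
```

drive_tool:
  deltas:
    - [[-0.1,0,0],[0,0,0]]
    - [[-0.1,0,0],[0,0,0]]
    - [[-0.1,0,0],[0,0,0]]

```text
clock: 20.2
position: [593.8, -29.9, 2.1]
ee_rot: [-0.005, 1.0, 0.0, -0.0]
contact_force: [-0.8, -0.5, 1.1]
gripper_width: 60.0
grasp_force: 0.5
```

drive_tool:
  deltas:
    - [[-0.1,0,0],[0,0,0]]
    - [[-0.1,0,0],[0,0,0]]
    - [[-0.1,0,0],[0,0,0]]

```text
clock: 20.5
position: [596.2, -29.9, 2.0]
ee_rot: [-0.005, 1.0, -0.0, -0.001]
contact_force: [-3.7, 0.3, 2.8]
gripper_width: 59.9
grasp_force: 2.0
```

```bash
python3 -c "
from h import *
check('c9.png')"
```

```text
[596.2 -29.9   2. ] [-3.6  0.3  1.6] 20.6
post (array([677.6,  48.8,  62. ]), 3.0414812564849854) (array([674.7,  50.1,  62. ]), 5.147915363311768)
stop slope 1.0773738209711408 70
wall -3.356641261294505 -83.6
wall -4.619274170085819 18.466665h.py:58: RankWarning: Polyfit may be poorly conditioned
  q=w[(w[:,1]>lo)&(w[:,1]<hi)&(w[:,0]>640)&(w[:,0]<715)]; print('wall',np.degrees(np.polyfit(q[:,0],q[:,1],1)[0]),q[:,1].mean())
```

View pics/c9.png

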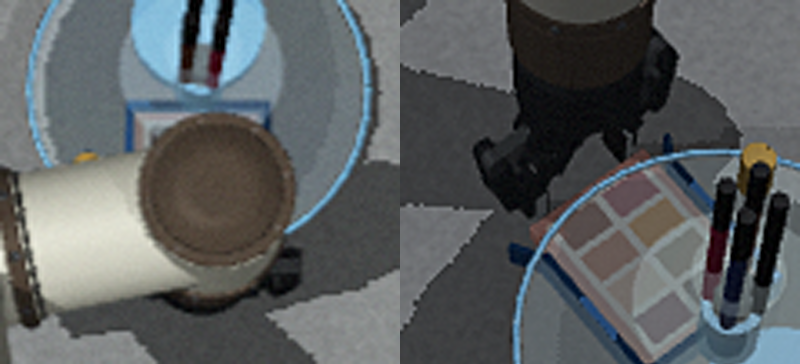

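The crops show the palette inside the bay against the stop line; the −3.7 N agrees with the expected stop at TCP x≈596. A last small press, then back off.

drive_tool:
  deltas:
    - [[-0.1,0,0],[0,0,0]]
    - [[-0.1,0,0],[0,0,0]]
    - [[0,0,0],[0,0,0]]

```text
clock: 20.9
position: [596.4, -30.1, 1.8]
ee_rot: [-0.005, 1.0, -0.0, -0.003]
contact_force: [-7.3, 1.2, 6.1]
gripper_width: 60.1
grasp_force: 3.5
```

drive_tool:
  deltas:
    - [[0.5,0,0],[0,0,0]]
    - [[2,0,0],[0,0,0]]
    - [[3,0,0],[0,0,0]]
    - [[3,0,-2],[0,0,0]]
    - [[3,0,-4],[0,0,0]]
    - [[3,0,-4],[0,0,0]]
    - [[3,0,-2],[0,0,0]]
    - [[0,0,0],[0,0,0]]
    - [[0,0,0],[0,0,0]]

```text
clock: 21.8
position: [425.1, -31.4, 123.2]
ee_rot: [-0.006, 1.0, 0.001, 0.002]
contact_force: [1.1, -0.1, -0.8]
gripper_width: 60.0
grasp_force: 0.0
```

```bash
python3 - <<'E'
from h import *
check()
t=snap('top');s=snap('scene')
for d,b in((t,(300,160,365,235)),(s,(290,215,420,345))): print('pal',pal(d,b),pal2(d,b))
cv2.imwrite('pics/c10.png',np.hstack([cv2.resize(t['img'][140:250,280:390],(400,400),interpolation=2),cv2.resize(s['img'][220:340,280:400],(400,400),interpolation=2)])[:,:,::-1])
E
```

```text
[425.  -31.5 121.9] [ 0.9 -0.3  0.6] 21.9
post (array([671.7,  46.9,  62. ]), 4.311470985412598) (array([675.3,  48.8,  62. ]), 5.182709693908691)
stop slope 0.8189653855431492 64
wall 0.9731760525094401 -83.91781
wall -0.28283716883596166 18.738235
pal [614.2 -32.7  88.6  16.3 -90. ] [634.3 -32.9  93.8  57.7  89.1]
pal [616.9 -30.2  89.4  13.6 -89.2] [616.6 -32.3  93.5  17.3  88.2]
```

View pics/c10.png

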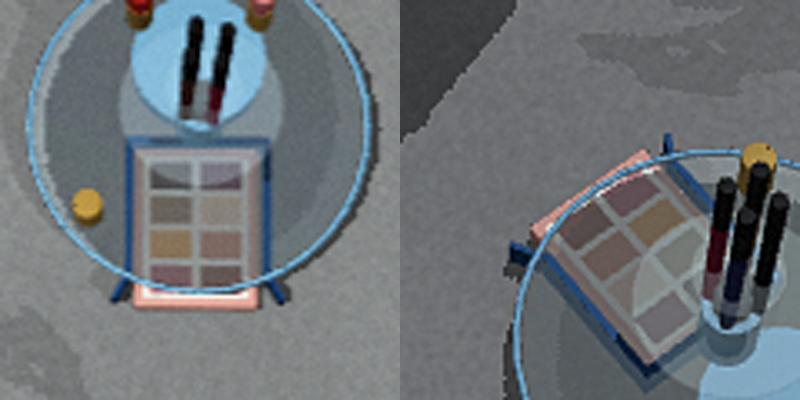

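The crops show the palette fully home against the stop, about 10 mm standing out (back edge at x≈607), the bay square to within ~1° and the arm clear.

```bash
python3 -c "
from h import *
print(arm.job_done())"
```

```text
the job is handed in; nothing more can be done
None
```

The job is handed in: the bay faces the robot to within about 1°, and the palette is fully home against the back stop, with about 10 mm standing out. The arm was clear of everything and the clock read about 22 s; no verdict was returned.

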